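# Pack the stuck bungs down the tube and clip the rod away

## Robot

A 7-joint arm with a two-finger parallel gripper is mounted at the origin on a cart in front of the work surface, level with it; the furniture and walls round the work are solid. World frame = base frame: x ahead of the robot, y to its left, z up, the work surface at z = 0. Lengths are in m, angles in degrees, forces in N, time in s.
With the tool pointing down it reaches from about 0.425 to 1.025 m from the base axis. Payload 9.4 kg.
Tool frame: the origin (TCP) lies midway between the tips of the shut fingers; the grasp point (between the pads) lies 19 mm behind it; x points along the fingers, z is the direction in which the jaws open and shut, and the axes are right-handed (so a half turn about x gives the same grasp; the last joint's range is limited). The gripper opens to 93 mm and grips with 3 to 60 N. Pads are 15 mm wide; open, the fingers measure 128 mm over their backs; the gripper's body (75 mm by 188 mm) begins 65 mm behind the grasp point.
Start: joints at [60.178, 34.337, -0.143, 91.639, 0.103, 54.024, -4.572], TCP at [0.311, -0.655, 0.219] pointing down, gripper open.
Joint ranges: [-147.43, 147.43], [-19.82, 112.94], [-74.19, 73.91], [6.32, 146.72], [-59.91, 239.91], [6.04, 106.73], [-150.56, 150.56]. Speed limits (degrees/s): [127.2, 127.2, 172.46, 172.46, 180, 180, 180].

## Interface

Orientations are given as [roll, pitch, yaw] about the fixed x, y, z axes, in that order (R = Rz(yaw) Ry(pitch) Rx(roll)).
In Python, from bench import observe, camera, calibration, hand_in gives the robot as it stands.
- The arm moves only by the tool servo_tool, never from a script. Its argument "moves" is a list of rows, each an object with "translation": the shift along the tool's x, y, z each as a share of 750 mm, from -1 to 1, a list of three; "turn": the turn, a rotation vector about the tool's x, y, z each as a share of 45 degrees, from -1 to 1, a list of three. In form: [{"translation": [tx, ty, tz], "turn": [ax, ay, az]}, ...]. A call has 1 to 10 rows; each row is the pose to reach, as a shift and turn from the pose commanded when the call began, along the tool's axes at that moment; what a row does not reach only later rows make up. A row lasts 1/8 s, in which the tool goes at most 62.5 mm and 10.7 degrees, less where a joint would pass 70% of its speed; a pose out of reach is approached as far as the arm can. A call with a number of a shift or a turn outside -1 to 1 is refused whole. A call with a gripper value outside its range is refused whole. "jaw" is the closure, from 0 (fully open) to 1 (shut), set as the call begins (left out, the last holds). The fingers move at their own pace and stop on an object; the grip force is fixed at half the most. Time passes only in rows, so rows that repeat a pose let the fingers close. It gives the time, the measured TCP pose, the force and the opening at its end, in the units of the state.
- observe(): the state, without advancing time (a new reading comes with each control period).
- camera(name): name is "side" or "top"; returns (picture, depth): 384x512x3 uint8, red, green, blue; 384x512 float32, m along the optical axis (not along the pixel's ray), 0 where there is no reading.
- calibration(name): a dict with "fx", "fy", "cx", "cy" (pixels), "position" and "attitude" of the camera in the world. Camera axes: x right, y down, z forward; pixel columns grow to the right and rows downward; lengths in m; the calibration is good to about 2 mm. A picture is of the moment at which its call begins. calibration takes no time and is no camera call.
- hand_in(): hands the job in, once; it reports no verdict.
The state is a dict: "clock": time; "qpos": joint angles; "joint_vel": joint speeds; "tau": joint torques, N m; "ee_pos": TCP position; "tool_rot": TCP orientation; "force": force on the tool from outside, world axes, zero at the start; "torque": the same for the moment, N m; "gripper_width": finger opening in m.
Only numpy, scipy, OpenCV 4.12 (cv2) and the standard library are available. Lean on these libraries where they do the work, as an engineer would, in place of code of your own. Each camera call takes 0.05 s, during which the arm holds its last target.

## Task

Two rubber bungs have stuck part-way down the clear storage tube. Take the packing rod, push them down the tube with it until both have bottomed out, the lower one on the floor of the tube and the upper one hard against it, then draw the rod out and push it sideways into the spring clip until it snaps home, so that it is left upright in the clip with its foot on the bench. Do not knock over or shift the other things on the bench.

Things in the scene. Friction and masses are not known exactly. Their poses are not given: they have to be found in the camera images.
- rod_center (a point): Packing rod, loose, about 140 g, 170 mm tall, at first upright on its foot; easily knocked over. Point on its axis 85 mm above the foot's underside; z points up the rod. Steel foot 27 mm across, 18 mm high, chamfered; steel shaft 12 mm across; 17 mm brass collar at 120-125 mm; round wooden handle 26 mm across from 125 to 170 mm (middle 62 mm above this point). Round: any yaw will do.
- tube_floor (a point): Centre of the inner floor of the clear upright tube, on its axis, 10 mm above the bench. Inner diameter 33 mm. Inside are two black rubber bungs, each 30 mm across and 18 mm high. Once both are home the top of the upper one is 36 mm above this point.
- tube_mouth (a point): Centre of the tube's rim, 105 mm above the bench, 95 mm above tube_floor. Outer diameter 41 mm, flaring over the last 9 mm to 47 mm outside. The tube stands on a 70 x 70 mm steel flange and is fixed to the bench.
- lower_bung (a joint): How far the lower bung still is above its home on the tube's floor, m (0 = home; 0.012 to 0.020 at the start). It stays where it is left; about 4 N pushes it down.
- upper_bung (a joint): How far the upper bung still is above its home against the seated lower bung, m (0 = home; 0.030 to 0.045 at the start). Its top is 36 mm plus this above tube_floor. It stays where it is left; about 4 N pushes it down, 8 N once it pushes the lower one ahead of it. It bottoms out on a hard stop.
- clip_seat (a point): Seat of the spring clip, 90 mm above the bench: the axis of the rod's shaft passes here when home. x is the level direction in which the rod is pushed in (mouth towards -x), y left, z up. Push the upright rod in by its shaft, foot on or just above the bench; the foot cannot pass the jaws. A stop lies just behind the seat.
- jaw_left (a joint): Sprung steel jaw on the +y side of the clip, rad, 0 = closed, grows as it opens. The jaws are 18 mm high (81 to 99 mm above the bench), pinch to a 7 mm gap 8 mm in front of the seat and flare to a 22 mm mouth 24 mm in front of it. A 12 mm shaft pushed along x forces them apart (about 6 to 12 N) and they snap shut behind it.
- jaw_right (a joint): The same for the jaw on the -y side. The jaws sit on a steel bracket fixed to the bench: an upright 44 mm wide and 103 mm tall, its front 26 mm behind the seat, and a 6 mm base plate, 70 mm wide, 20 to 80 mm behind the seat.
- thermometer: Bystander: small white thermometer block, 50 x 62 x 18 mm. Origin at the centre of its underside.
- marker: Bystander: marker pen lying down, 17 x 135 x 16 mm. Origin at the centre of its underside.
- jar_nails: Bystander: jar with a yellow lid, 64 mm in diameter, 112 mm tall. Origin at the centre of its underside.
- tape_measure: Bystander: tape measure standing on edge, 30 x 83 x 64 mm. Origin at the centre of its underside.
Not all that is in view belongs to the job. What is shaped like the part that bears rod_center but green or purple is not meant.

How it is judged (in metres and radians):
On the way:
1. Both bungs are home at the bottom of the tube with the rod standing in the tube upon them (value of joint each of lower_bung, upper_bung below 0.002 m and horizontal distance between rod_center and tube_floor below 0.012 m and z of rod_center in the frame of tube_floor below 0.127 m), for 0.05 s.
At the end, for the whole second after the job is handed in: Both bungs are within 2 mm of home at the bottom of the tube, and the rod stands in the spring clip: its middle within 5 mm of the seat's axis, upright within 0.1 rad, its foot on the bench or less than 10 mm above it (value of joint each of lower_bung, upper_bung below 0.002 m and horizontal distance between rod_center and clip_seat below 0.005 m and height (world z) of rod_center below 0.095 m and angle between rod_center's own z axis and vertical below 0.1 rad); the robot touches nothing.
It fails at once if a bystander (thermometer, marker, jar or tape measure) has been shifted by more than 30 mm (distance of any of thermometer, marker, jar_nails, tape_measure from where it was at the start of the episode above 0.03 m).
It also fails if it takes over 58 s, if anything falls off the work surface, if the arm or the gripper's body presses on something with over 40 N, if the wrist force passes 120 N, or if a joint passes its speed limit or range.

## Working session

There is one attempt and no reset: what is moved stays moved. The work goes in short steps, Python scripts to look and compute and a tool call to move; the robot and the scene stay as the last step left them, time stands still between calls to the robot, and variables do not carry over. Pictures are saved under pics/ and viewed, and the job is handed in when it is done.

Besides the shell and the picture viewer there is one more tool, called after "Request:" in YAML: its name, and indented under it one key for each argument. servo_tool: Moves the arm, as the interface text tells. Its arguments: {"type":"object","properties":{"moves":{"type":"array"},"jaw":{"type":"number"}},"required":["moves"]}

```bash
ls; mkdir -p pics; python3 - <<'E'
from bench import *
import cv2
print(observe())
for n in("side","top"):
    p,d=camera(n); print(n,calibration(n))
    cv2.imwrite(f"pics/{n}0.png",cv2.cvtColor(p,cv2.COLOR_RGB2BGR))
    import numpy as np; np.savez(f"{n}0.npz",p=p,d=d)
E
```

```text
pics
{'clock': 0.0, 'qpos': array([60.17683509, 34.38591961, -0.14747603, 91.68217673,  0.10428205,
       54.02672664, -4.57265521]), 'joint_vel': array([-0.09820272,  0.07858644, -0.02744516,  0.02332147,  0.0898969 ,
       -0.01730933,  0.11008351]), 'tau': array([-9.28332556e-04, -7.65048337e+01,  1.49706166e+00, -2.52345014e+01,
       -5.24248858e-02,  1.70274399e-02,  1.66803120e-04]), 'ee_pos': array([ 0.31107312, -0.65429257,  0.21773411]), 'tool_rot': array([-174.81983692,   89.90530424,  120.6137725 ]), 'force': array([0.04308665, 0.35583549, 0.35037158]), 'torque': array([-0.04001703, -0.01765072,  0.01539512]), 'gripper_width': 0.0927122903432618}
side {'fx': 465.1340142195791, 'fy': 465.1340142195791, 'cx': 256.8724504964504, 'cy': 179.8890028376584, 'position': array([0.60382222, 0.77803616, 0.70880588]), 'attitude': array([-126.2670519 ,   -1.0804734 ,  179.64057608])}
top {'fx': 435.5323008877797, 'fy': 435.5323008877797, 'cx': 253.96535380767796, 'cy': 190.76361298858743, 'position': array([ 0.39658901, -0.05343551,  1.33244363]), 'attitude': array([-171.26576279,    1.16927986,  -90.83713565])}
```

View pics/side0.png

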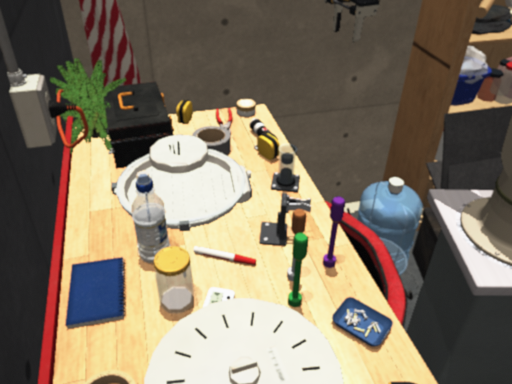

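View pics/top0.png

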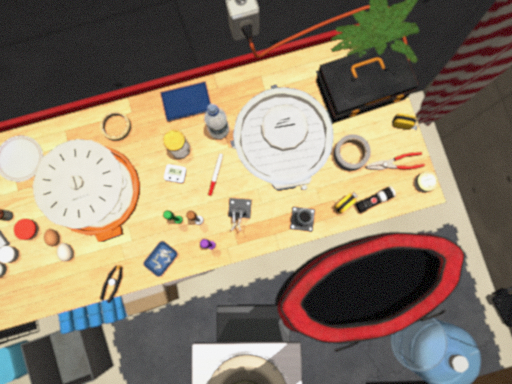

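```bash
cat > h.py <<'E'
import numpy as np, cv2
from bench import *
from scipy.spatial.transform import Rotation as R
def cal(n):
    c=calibration(n); return c,R.from_euler('xyz',c['attitude'],degrees=True).as_matrix()
def ray(n,u,v):
    c,M=cal(n); d=M@np.array([(u-c['cx'])/c['fx'],(v-c['cy'])/c['fy'],1]); return c['position'],d
def onz(n,u,v,z):
    p,d=ray(n,u,v); return p+d*(z-p[2])/d[2]
def proj(n,P):
    c,M=cal(n); q=M.T@(np.array(P)-c['position']); return c['cx']+c['fx']*q[0]/q[2], c['cy']+c['fy']*q[1]/q[2]
def cross(n1,uv1,n2,uv2):
    p1,d1=ray(n1,*uv1);p2,d2=ray(n2,*uv2)
    t=np.linalg.lstsq(np.c_[d1,-d2],p2-p1,rcond=None)[0]
    a=p1+d1*t[0];b=p2+d2*t[1]; return (a+b)/2,np.linalg.norm(a-b)
def crop(p,u0,v0,u1,v1,s,name):
    cv2.imwrite(name,cv2.cvtColor(cv2.resize(p[v0:v1,u0:u1],None,fx=s,fy=s,interpolation=cv2.INTER_CUBIC),cv2.COLOR_RGB2BGR))
E
python3 - <<'E'
from h import *
t=np.load('top0.npz')['p'];s=np.load('side0.npz')['p']
crop(t,150,190,330,265,4,'pics/tc.png'); crop(s,240,130,360,320,3,'pics/sc.png')
E
```

```text
(no output)
```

View pics/tc.png

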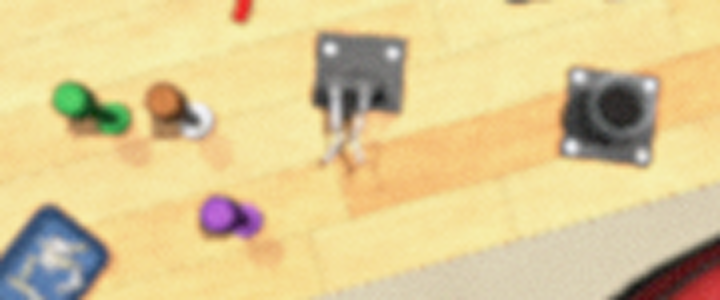

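View pics/sc.png

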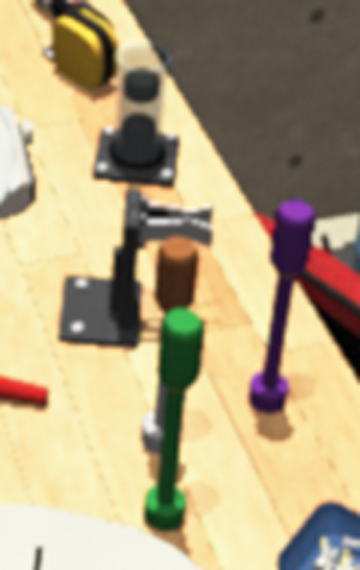

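```bash
cat >> h.py <<'E'
def cloud(n,d):
    c,M=cal(n); v,u=np.indices(d.shape)
    q=np.stack([(u-c['cx'])/c['fx']*d,(v-c['cy'])/c['fy']*d,d],-1)
    return q@M.T+c['position']
E
python3 - <<'E'
from h import *
for n,(u0,v0,u1,v1) in (('top',(150,190,330,265)),('side',(260,130,360,320))):
    z=np.load(n+'0.npz');p=z['p'];d=z['d'];hsv=cv2.cvtColor(p,cv2.COLOR_RGB2HSV);C=cloud(n,d)
    m0=np.zeros(d.shape,bool);m0[v0:v1,u0:u1]=1
    print(n, 'bench z med',np.median(C[v0:v1,u0:u1,2][d[v0:v1,u0:u1]>0]))
    H,S,V=[hsv[...,i].astype(int) for i in range(3)]
    for nm,m in (('brown',(H>4)&(H<14)&(S>120)&(V<190)),('green',(H>45)&(H<85)&(S>120)),('purple',(H>130)&(H<160)&(S>90))):
        m=(m&m0).astype(np.uint8)
        k,l,st,ce=cv2.connectedComponentsWithStats(m)
        for i in range(1,k):
            if st[i,4]<12: continue
            P=C[l==i]; P=P[d[l==i]>0]
            print(nm,ce[i].round(1),st[i],'med',np.median(P,0).round(3),'zr',np.percentile(P[:,2],[2,98]).round(3))
# tube/clip top-view high points
z=np.load('top0.npz');d=z['d'];C=cloud('top',d)
for nm,(u0,v0,u1,v1) in dict(clip=(225,192,255,235),tube=(285,200,320,235),rod=(180,205,207,228)).items():
    P=C[v0:v1,u0:u1]; 
    print(nm); print((P[...,2]*1000).round().astype(int)[::2,::2])
E
```

```text
top bench z med -0.00037081164334717975
brown [192.9 216.5] [189 212   7   8  21] med [0.507 0.133 0.165] zr [0.138 0.17 ]
green [172.1 216.8] [164 211  18  12 104] med [0.514 0.2   0.156] zr [0.014 0.172]
purple [207.1 244. ] [201 240  14   9  95] med [0.436 0.1   0.166] zr [0.014 0.174]
side bench z med 0.0013170841885194462
brown [298.3 222.1] [292 212  14  21 211] med [0.515 0.15  0.156] zr [0.133 0.172]
green [297.6 265.9] [289 232  18  74 604] med [0.518 0.21  0.131] zr [0.009 0.172]
purple [337.1 207.9] [331 196  14  26 265] med [0.44  0.113 0.159] zr [0.129 0.173]
purple [330.6 250.3] [324 223  13  44 226] med [0.439 0.108 0.026] zr [0.006 0.113]
clip
[[  -2    2   -1    3   -3    0    0    0   -1    1   -2    0    3    3
    -7]
 [  -1    2   -4   -1    3   -5   -2    0    3   -2   -5   -2   -1    1
    -1]
 [  -1   -3   -2    0    2    3    0   -1   -3    1   -1    1    0    1
    -4]
 [  -2    2    7    7    9    4   -1    0    9    7    0    1    3   -4
    -2]
 [   4    0    9    7   -2   10    1    4    5   12    1    1    6    3
     3]
 [  -1    2    3    5    4   10 
[... 3225 characters left out ...]
1   -3    2   -1   -1   -1   -1    0   -2]
 [  -2    3   -1    0  166  170  167    3   -2   -1   -2    0    0   -4]
 [   0   -2   -2  169  168  168  173  163   -2    0   -1    9   -3   -2]
 [   4   -2    0  168  169  173  166  169  141   19   -1    2    1   -4]
 [  19    4   -3  166  170  171  170  159  135 1332   18   -3    0    2]
 [  14    6   -3    2    5  165  155  137   77   50   16   16    0    3]
 [  14    1   -2   -5    0   -1    2   18   18   23   19   15   -2    6]
 [   2    4    4    1   -2    5    1    1   17   18   18    1   -1   -2]
 [   4   -2   -2    2    2   -1    2   -1    0   -1    4   -4   -1   -2]
 [   1    0   -2    4    0    1   -1    1   -2    6    2   -7   -1    6]]
```

```bash
python3 - <<'E'
from h import *
for n in ('top','side'):
    z=np.load(n+'0.npz');d=z['d'];C=cloud(n,d).reshape(-1,3);C=C[(d>0).ravel()]
    def near(x,y,r,z0,z1): return C[(np.hypot(C[:,0]-x,C[:,1]-y)<r)&(C[:,2]>z0)&(C[:,2]<z1)]
    def circ(P):
        s=np.linalg.lstsq(np.c_[2*P[:,:2],np.ones(len(P))],(P[:,:2]**2).sum(1),rcond=None)[0]
        return s[:2].round(4),round(float(np.sqrt(s[2]+s[0]**2+s[1]**2)),4)
    # rod top disc by ray centroid at z=.17
    P=near(.51,.14,.035,.160,.182); print(n,'rodtop',len(P),P.mean(0).round(4),(P.min(0)+P.max(0))[:2]/2)
    P=near(.51,.14,.035,.130,.160); print(' handle',len(P),circ(P))
    P=near(.51,.14,.04,.011,.024); print(' foot',len(P),P.mean(0).round(4),(P.min(0)+P.max(0))[:2]/2)
    print(' tube approx'); u,v=302,217
    tc=onz('top',306,216,.105); P=near(tc[0],tc[1],.035,.097,.112); print(len(P),circ(P))
    if n=='top':
        P=near(*onz('top',238,212,.1)[:2],.08,.085,.115); print(' clip high'); print((P*1000).round().astype(int)[np.argsort(-P[:,0])].tolist())
        pl=near(*onz('top',240,208,.006)[:2],.055,.004,.014); r=cv2.minAreaRect(pl[:,:2].astype(np.float32)); print(len(pl),r)
E
```

```text
top rodtop 71 [0.514  0.141  0.1684] [0.51473422 0.14093102]
 handle 21 (array([0.5145, 0.142 ]), 0.0127)
 foot 39 [0.5124 0.139  0.0174] [0.5151773  0.14158713]
 tube approx
90 (array([ 0.5128, -0.1731]), 0.0202)
 clip high
[[538, 24, 99], [538, 35, 102], [537, 32, 102], [537, 21, 101], [537, 29, 103], [537, 15, 101], [537, 18, 102], [537, 26, 103], [537, 38, 105], [537, 12, 102], [537, 6, 103], [537, 9, 104], [535, 24, 98], [535, 35, 103], [535, 29, 103], [534, 12, 101], [534, 32, 104], [534, 38, 105], [534, 21, 102], [534, 26, 105], [534, 7, 102], [534, -2, 101], [534, 9, 103], [534, 4, 103], [534, 18, 106], [534, 15, 106], [533, 1, 108], [532, 41, 100], [532, 27, 100], [532, 32, 101], [532, 12, 100], [532, 38, 104], [532, 9, 101], [532, 35, 105], [532, 29, 104], [531, -2, 100], [531, 21, 103], [531, 7, 102], [531, 18, 104], [531, 15, 104], [531, 23, 106], [531, 4, 103], [531, 1, 104], [529, 18, 98], [529, 32, 102], [529, 10, 99], [529, 27, 101], [529, 38, 104], [529, 35, 104], [529, 21, 103], [529, 23, 105], [528, 12, 103], [528, 29, 106], [528, -2, 102], [528, 15, 105], [528, 4,
[... 952 characters left out ...]
97], [500, 13, 101], [498, 13, 90], [498, 30, 98], [498, 16, 97], [498, 27, 99], [495, 27, 97], [495, 16, 99], [492, 27, 96], [492, 16, 94], [490, 30, 97], [489, 27, 99], [489, 16, 98], [487, 30, 98], [486, 16, 100], [484, 30, 90], [484, 13, 97], [484, 33, 101], [483, 16, 99], [481, 36, 93], [481, 33, 96], [481, 13, 100], [478, 36, 98], [477, 13, 104], [475, 10, 94]]
241 ((0.5471283793449402, 0.016867980360984802), (0.10201803594827652, 0.09502517431974411), 58.599491119384766)
side rodtop 142 [0.5153 0.1449 0.1684] [0.51480569 0.14222072]
 handle 169 (array([0.5147, 0.1409]), 0.0117)
 foot 55 [0.5216 0.1447 0.0178] [0.52128441 0.14172463]
 tube approx
144 (array([ 0.5136, -0.1745]), 0.0201)
```

```bash
python3 - <<'E'
from h import *
z=np.load('top0.npz');d=z['d'];p=z['p'];C=cloud('top',d)
hsv=cv2.cvtColor(p,cv2.COLOR_RGB2HSV)
# upright
m=(C[...,2]>.097)&(C[...,2]<.112)
vv,uu=np.nonzero(m); s=(uu>222)&(uu<258)&(vv>195)&(vv<230); uu,vv=uu[s],vv[s]
Q=np.array([onz('top',u,v,.103) for u,v in zip(uu,vv)])
U=Q[(Q[:,0]>.5235)]
print('upright',len(U),cv2.minAreaRect(U[:,:2].astype(np.float32)))
# edges per column y bin
for s_,f in (('front',np.min),('back',np.max)):
    cols=np.unique(uu); pts=[]
    for u in cols:
        w=U[np.abs(np.array([proj('top',q)[0] for q in U])-u)<.4]
        if len(w)>=3: pts.append((w[:,1].mean(),f(w[:,0])))
    pts=np.array(pts); print(s_,pts.round(4).tolist()); 
    c=np.polyfit(pts[:,0],pts[:,1],1); print(np.degrees(np.arctan(c[0])),c)
# plate by dark gray colour
V=hsv[...,2];S=hsv[...,1]
g=((V<150)&(S<70)).astype(np.uint8); g[:, :222]=0;g[:,258:]=0;g[:190]=0;g[222:]=0
k,l,st,ce=cv2.connectedComponentsWithStats(g); i=1+np.argmax(st[1:,4]); print(st[i])
# bolts: bright low-sat in plate
b=((V>150)&(S<60)).astype(np.uint8); b[:, :225]=0;b[:,256:]=0;b[:195]=0;b[212:]=0
k,l,st,ce=cv2.connectedComponentsWithStats(b)
for i in range(1,k): print('bolt',ce[i],st[i,4],onz('top',*ce[i],.008).round(4))
c=np.argwhere(g>0)[:,::-1]; 
cnt=max(cv2.findContours(g,cv2.RETR_EXTERNAL,cv2.CHAIN_APPROX_NONE)[0],key=cv2.contourArea)[:,0]
G=np.array([onz('top',u,v,.006)[:2] for u,v in cnt]); print(cv2.minAreaRect(G.astype(np.float32)))
# jaws line
J=Q[(Q[:,0]<.520)]; J=np.array([onz('top',*proj('top',q),.099) for q in J])
for a in np.arange(.474,.522,.006):
    w=J[(J[:,0]>=a)&(J[:,0]<a+.006)]; print(round(a+.003,3),np.sort(w[:,1]*1000).round(1))
E
```

```text
upright 70 ((0.5314813852310181, 0.019291996955871582), (0.0426718071103096, 0.011416800320148468), 89.03041076660156)
front [[0.0378, 0.5289], [0.0349, 0.5289], [0.0321, 0.526], [0.0293, 0.5259], [0.0264, 0.5259], [0.0236, 0.5287], [0.0207, 0.5258], [0.0179, 0.5258], [0.015, 0.5257], [0.0122, 0.5257], [0.0094, 0.5256], [0.0065, 0.5256], [0.0037, 0.5255], [0.0008, 0.5255], [-0.002, 0.5254]]
4.032802128335885 [0.07050214 0.52506121]
back [[0.0378, 0.5375], [0.0349, 0.5375], [0.0321, 0.5374], [0.0293, 0.5374], [0.0264, 0.5373], [0.0236, 0.5373], [0.0207, 0.5372], [0.0179, 0.5372], [0.015, 0.5371], [0.0122, 0.5371], [0.0094, 0.537], [0.0065, 0.537], [0.0037, 0.5341], [0.0008, 0.534], [-0.002, 0.534]]
4.661783564762838 [0.08154349 0.53513645]
[229 199  22  21 340]
bolt [232.18181818 201.81818182] 11 [0.5674 0.038  0.008 ]
bolt [247.76923077 202.76923077] 13 [ 0.5636 -0.0098  0.008 ]
bolt [250.  206.5] 2 [ 0.552  -0.0165  0.008 ]
bolt [233. 211.] 1 [0.539  0.0357 0.008 ]
((0.545149564743042, 0.015946708619594574), (0.06452172249555588, 0.061622828245162964), 89.00579071044922)
0.477 [12.9 35.6]
0.483 [12.9 15.7 32.7]
0.489 [15.6 15.7 27.  29.9]
0.495 [15.6 26.9 29.8]
0.501 [12.7 29.7 29.7]
0.507 [12.6 12.7 18.3 29.7 29.7]
0.513 [ 9.7  9.8 18.3 18.3 21.1 21.1 24.  29.6]
0.519 [ 9.7 15.4 18.2 21.1 23.9]
0.525 []
```

```bash
cat >> h.py <<'E'
def tgt(yawz):  # tool x down, z along level yaw
    zz=np.array([np.cos(np.radians(yawz)),np.sin(np.radians(yawz)),0]); xx=np.array([0,0,-1.]); return np.c_[xx,np.cross(zz,xx),zz]
def rel(P,yawz,o=None):
    o=o or observe(); M=R.from_euler('xyz',o['tool_rot'],degrees=True).as_matrix()
    t=M.T@(np.array(P)-o['ee_pos'])/.75; w=R.from_matrix(M.T@tgt(yawz)).as_rotvec(degrees=True)/45
    print('translation',t.round(4),'turn',w.round(4),'| ee',o['ee_pos'].round(4),'zaxis yaw',np.degrees(np.arctan2(M[1,2],M[0,2])).round(2),'down',M[2,0].round(4),'F',o['force'].round(2),'w',round(o['gripper_width'],4),'t',o['clock'])
    print('M',M.round(3).tolist())
E
python3 -c "
from h import *
rel([.5147,.1412,.28],-5);rel([.5147,.1412,.28],175)"
```

```text
translation [-0.0818  0.7006 -0.8415] turn [-1.3238e+00 -1.8000e-03 -8.0000e-04] | ee [ 0.3111 -0.6544  0.2178] zaxis yaw -64.57 down -1.0 F [0.76 0.06 0.66] w 0.0929 t 0.1
M [[-0.001, 0.903, 0.429], [0.001, 0.429, -0.903], [-1.0, -0.0, -0.001]]
translation [-0.0818  0.7006 -0.8415] turn [ 2.6762e+00 -9.0000e-04  2.1000e-03] | ee [ 0.3111 -0.6544  0.2178] zaxis yaw -64.57 down -1.0 F [0.76 0.06 0.66] w 0.0929 t 0.1
M [[-0.001, 0.903, 0.429], [0.001, 0.429, -0.903], [-1.0, -0.0, -0.001]]
```

Request:
servo_tool:
  moves:
    - {"translation":[-0.08,0.7,-0.84],"turn":[-1,0,0]}
    - {"translation":[-0.08,0.7,-0.84],"turn":[-1,0,0]}
    - {"translation":[-0.08,0.7,-0.84],"turn":[-1,0,0]}
    - {"translation":[-0.08,0.7,-0.84],"turn":[-1,0,0]}
    - {"translation":[-0.08,0.7,-0.84],"turn":[-1,0,0]}
    - {"translation":[-0.08,0.7,-0.84],"turn":[-1,0,0]}
    - {"translation":[-0.08,0.7,-0.84],"turn":[-1,0,0]}
    - {"translation":[-0.08,0.7,-0.84],"turn":[-1,0,0]}
    - {"translation":[-0.08,0.7,-0.84],"turn":[-1,0,0]}
    - {"translation":[-0.08,0.7,-0.84],"turn":[-1,0,0]}
  jaw: 0.35

```text
clock: 1.35
ee_pos: [0.4662, -0.0491, 0.2644]
tool_rot: [-36.1, 90.0, -55.7]
force: [0.4, -0.2, 0.1]
gripper_width: 0.0604
```

```bash
python3 -c "
from h import *
rel([.5147,.1412,.28],-5)"
```

```text
translation [-0.0208  0.2607 -0.0241] turn [-3.242e-01  2.000e-04  2.000e-04] | ee [ 0.4662 -0.0491  0.2644] zaxis yaw -19.59 down -1.0 F [ 0.38 -0.23  0.06] w 0.0604 t 1.35
M [[0.0, 0.335, 0.942], [-0.0, 0.942, -0.335], [-1.0, -0.0, 0.0]]
```

Request:
servo_tool:
  moves:
    - {"translation":[-0.02,0.255,-0.024],"turn":[-0.324,0,0]}
    - {"translation":[-0.02,0.255,-0.024],"turn":[-0.324,0,0]}
    - {"translation":[-0.02,0.255,-0.024],"turn":[-0.324,0,0]}
    - {"translation":[-0.02,0.255,-0.024],"turn":[-0.324,0,0]}
    - {"translation":[-0.02,0.255,-0.024],"turn":[-0.324,0,0]}
    - {"translation":[-0.02,0.255,-0.024],"turn":[-0.324,0,0]}

```text
clock: 2.1
ee_pos: [0.5129, 0.1333, 0.2789]
tool_rot: [-119.6, 89.9, -124.7]
force: [0.3, 0.3, -0.2]
gripper_width: 0.0604
```

```bash
python3 - <<'E'
from h import *
rel([.5147,.1412,.128],-5)
s,_=camera('side');t,_=camera('top')
crop(s,240,100,360,320,2.6,'pics/s1.png');crop(t,140,160,260,260,5,'pics/t1.png')
rel([.5147,.1412,.128],-5)
E
```

```text
translation [0.2012 0.0109 0.0016] turn [-0.0027 -0.0009  0.0015] | ee [0.5129 0.1333 0.2789] zaxis yaw -5.12 down -1.0 F [ 0.3   0.3  -0.16] w 0.0604 t 2.1
M [[-0.001, 0.089, 0.996], [-0.001, 0.996, -0.089], [-1.0, -0.001, -0.001]]
translation [0.2015 0.0105 0.0013] turn [-0.0029 -0.0002  0.001 ] | ee [0.5131 0.1335 0.2791] zaxis yaw -5.13 down -1.0 F [-0.11 -0.1   0.26] w 0.0604 t 2.2
M [[-0.0, 0.089, 0.996], [-0.001, 0.996, -0.089], [-1.0, -0.001, -0.0]]
```

View pics/s1.png

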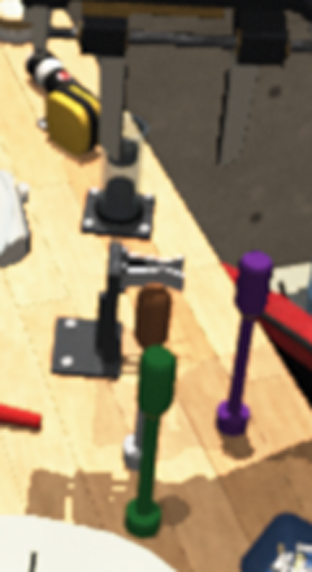

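The side crop shows the candidates. The brown-handled rod is at side (298,222), top (193,217), with a steel shaft. The green decoy is at side (298,266) and the purple one at side (337,208). I'm taking the brown one; the open fingers are above it.

Request:
servo_tool:
  moves:
    - {"translation":[0,0.0105,0.0014],"turn":[0,0,0]}
    - {"translation":[0.06,0.0105,0.0014],"turn":[0,0,0]}
    - {"translation":[0.13,0.0105,0.0014],"turn":[0,0,0]}
    - {"translation":[0.2,0.0105,0.0014],"turn":[0,0,0]}
    - {"translation":[0.2,0.0105,0.0014],"turn":[0,0,0]}
    - {"translation":[0.2,0.0105,0.0014],"turn":[0,0,0]}

```text
clock: 2.95
ee_pos: [0.5156, 0.1436, 0.1306]
tool_rot: [29.6, 89.9, 24.6]
force: [0.4, 0.8, 0.4]
gripper_width: 0.0603
```

```bash
python3 - <<'E'
from h import *
rel([.5147,.1412,.128],-5)
s,_=camera('side');t,_=camera('top')
crop(s,240,100,360,320,2.6,'pics/s2.png');crop(t,140,160,260,260,5,'pics/t2.png')
E
```

```text
translation [ 0.0035 -0.0033 -0.001 ] turn [ 0.0003  0.0014 -0.0008] | ee [0.5156 0.1436 0.1306] zaxis yaw -4.99 down -1.0 F [0.38 0.81 0.35] w 0.0603 t 2.95
M [[0.001, 0.087, 0.996], [0.001, 0.996, -0.087], [-1.0, 0.001, 0.001]]
```

View pics/s2.png

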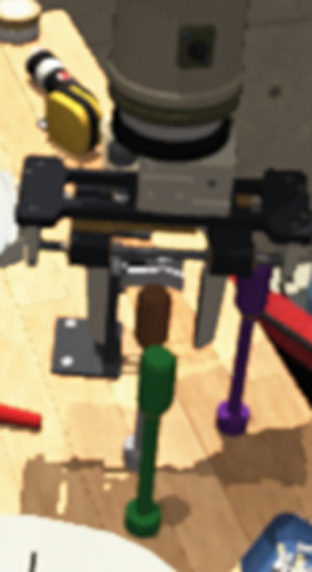

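Request:
servo_tool:
  moves:
    - {"translation":[0.0035,-0.003,-0.001],"turn":[0,0,0]}
    - {"translation":[0.0035,-0.003,-0.001],"turn":[0,0,0]}

```text
clock: 3.3
ee_pos: [0.5142, 0.1405, 0.1273]
tool_rot: [3.8, 89.9, -1.2]
force: [-0.1, -1.0, 0.2]
gripper_width: 0.0605
```

Request:
servo_tool:
  moves:
    - {"translation":[0,0,0],"turn":[0,0,0]}
    - {"translation":[0,0,0],"turn":[0,0,0]}
    - {"translation":[0,0,0],"turn":[0,0,0]}
    - {"translation":[0,0,0],"turn":[0,0,0]}
    - {"translation":[0,0,0],"turn":[0,0,0]}
  jaw: 1

```text
clock: 3.92
ee_pos: [0.514, 0.1409, 0.1265]
tool_rot: [-167.0, 90.0, -172.0]
force: [-1.1, 0.7, -1.1]
gripper_width: 0.0253
```

```bash
python3 - <<'E'
from h import *
rel([.5147,.1412,.128],-5)
s,_=camera('side');t,_=camera('top')
crop(s,240,100,360,320,2.6,'pics/s3.png')
E
```

```text
translation [-0.002   0.0005  0.001 ] turn [ 0.0002 -0.0002  0.    ] | ee [0.514  0.1409 0.1265] zaxis yaw -4.99 down -1.0 F [-1.09  0.74 -1.07] w 0.0253 t 3.925
M [[-0.0, 0.087, 0.996], [-0.0, 0.996, -0.087], [-1.0, -0.0, -0.0]]
```

View pics/s3.png

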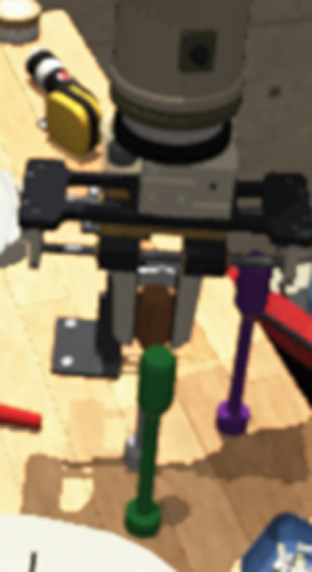

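Gripped: width 25 mm, and the rod is still upright between the fingers (around (298,220) in the side image). Next I'll lift it and carry it over the tube.

Request:
servo_tool:
  moves:
    - {"translation":[-0.04,0,0],"turn":[0,0,0]}
    - {"translation":[-0.1,0,0],"turn":[0,0,0]}
    - {"translation":[-0.16,0,0],"turn":[0,0,0]}
    - {"translation":[-0.19,0,0],"turn":[0,0,0]}
    - {"translation":[-0.19,-0.05,0.004],"turn":[0,0,0]}
    - {"translation":[-0.19,-0.1,0.008],"turn":[0,0,0]}
    - {"translation":[-0.19,-0.16,0.013],"turn":[0,0,0]}
    - {"translation":[-0.19,-0.22,0.018],"turn":[0,0,0]}
    - {"translation":[-0.19,-0.28,0.024],"turn":[0,0,0]}
    - {"translation":[-0.19,-0.34,0.029],"turn":[0,0,0]}

```text
clock: 5.28
ee_pos: [0.513, -0.1165, 0.2689]
tool_rot: [-174.8, 90.0, -179.7]
force: [0.3, 1.0, -1.4]
gripper_width: 0.0254
```

Request:
servo_tool:
  moves:
    - {"translation":[0,-0.04,0.004],"turn":[0,0,0]}
    - {"translation":[0,-0.07,0.006],"turn":[0,0,0]}
    - {"translation":[0,-0.078,0.007],"turn":[0,0,0]}
    - {"translation":[0,-0.078,0.007],"turn":[0,0,0]}
    - {"translation":[0,-0.078,0.007],"turn":[0,0,0]}

```text
clock: 5.9
ee_pos: [0.5137, -0.1725, 0.2691]
tool_rot: [104.9, 90.0, 100.0]
force: [-0.1, 0.1, -2.4]
gripper_width: 0.0254
```

```bash
python3 - <<'E'
from h import *
rel([.513,-.1738,.2565],-5)
s,ds=camera('side');t,dt=camera('top')
crop(s,220,60,340,220,3.5,'pics/s4.png');crop(t,260,170,350,250,6,'pics/t4.png')
np.savez('s4.npz',p=s,d=ds)
C=cloud('side',ds)
# where should tube and rod be
print([np.round(proj('side',[.513,-.1738,z]),1) for z in (.105,.13,.2)])
m=(np.hypot(C[...,0]-.513,C[...,1]+.174)<.03)
for z0 in np.arange(.10,.27,.01):
    P=C[m&(C[...,2]>z0)&(C[...,2]<=z0+.01)]
    if len(P)>2: print(round(z0,3),len(P),P.mean(0).round(4),np.ptp(P[:,0]).round(4))
E
```

```text
translation [ 0.0168 -0.0018 -0.0007] turn [ 0.0023 -0.0001 -0.0005] | ee [ 0.5137 -0.1725  0.2691] zaxis yaw -4.9 down -1.0 F [-0.08  0.11 -2.43] w 0.0254 t 5.9
M [[-0.0, 0.085, 0.996], [0.0, 0.996, -0.085], [-1.0, 0.0, -0.0]]
[array([287.2, 148.8]), array([287.8, 139.9]), array([289.6, 113.8])]
0.1 111 [ 0.5126 -0.1767  0.1042] 0.0442
0.14 20 [ 0.5138 -0.1627  0.1473] 0.0239
0.15 42 [ 0.5152 -0.1632  0.1554] 0.0238
0.16 51 [ 0.5147 -0.1693  0.163 ] 0.0236
0.17 21 [ 0.5136 -0.1689  0.1754] 0.012
0.18 16 [ 0.5141 -0.1694  0.1845] 0.0098
0.19 20 [ 0.5144 -0.1683  0.1945] 0.0093
0.2 24 [ 0.5149 -0.169   0.2054] 0.0113
0.21 20 [ 0.5131 -0.1694  0.2152] 0.0113
0.22 20 [ 0.5141 -0.1685  0.2255] 0.0095
0.23 18 [ 0.515  -0.1684  0.235 ] 0.0091
0.24 27 [ 0.514  -0.1691  0.2449] 0.0117
0.25 22 [ 0.5142 -0.1693  0.2549] 0.011
0.26 17 [ 0.5145 -0.1674  0.2651] 0.0157
```

View pics/s4.png

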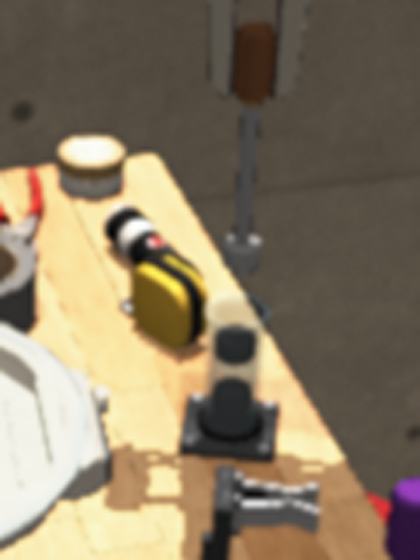

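View pics/t4.png

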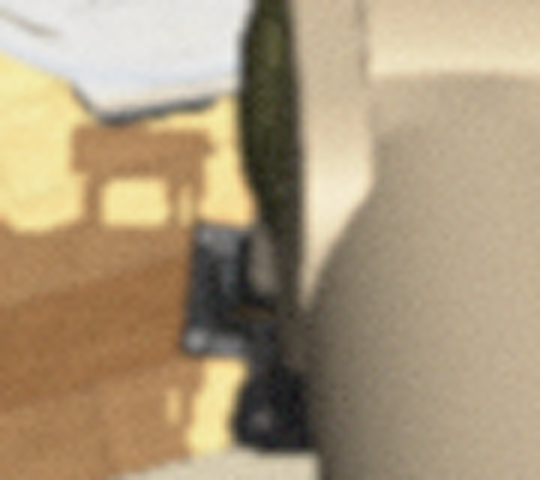

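The rod's axis sits within about 1 mm of the tube's axis: shaft at side (291,115), tube mouth at (287,149). I'll lower it gently.

Request:
servo_tool:
  moves:
    - {"translation":[0,-0.001,-0.001],"turn":[0,0,0]}
    - {"translation":[0.02,-0.001,-0.001],"turn":[0,0,0]}
    - {"translation":[0.04,-0.001,-0.001],"turn":[0,0,0]}
    - {"translation":[0.055,-0.001,-0.001],"turn":[0,0,0]}
    - {"translation":[0.065,-0.001,-0.001],"turn":[0,0,0]}
    - {"translation":[0.065,-0.001,-0.001],"turn":[0,0,0]}

```text
clock: 6.75
ee_pos: [0.5125, -0.1744, 0.2196]
tool_rot: [165.3, 89.9, 160.3]
force: [-0.4, 0.4, -1.4]
gripper_width: 0.025
```

```bash
python3 - <<'E'
from h import *
rel([.513,-.1738,.1725],-5)
s,ds=camera('side')
crop(s,220,60,340,220,3.5,'pics/s5.png')
E
```

```text
translation [0.0629 0.0008 0.0006] turn [ 0.0004 -0.0015 -0.0004] | ee [ 0.5125 -0.1744  0.2196] zaxis yaw -4.98 down -1.0 F [-0.45  0.37 -1.36] w 0.025 t 6.75
M [[-0.001, 0.087, 0.996], [0.0, 0.996, -0.087], [-1.0, 0.0, -0.001]]
```

View pics/s5.png

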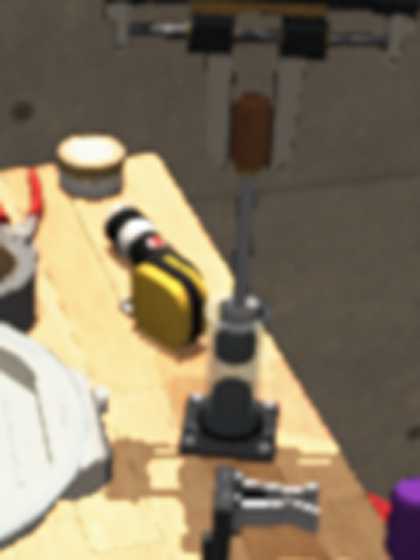

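The foot has entered the mouth (side (289,147)) with no side force, so I'll push down.

Request:
servo_tool:
  moves:
    - {"translation":[0.01,0,0],"turn":[0,0,0]}
    - {"translation":[0.02,0,0],"turn":[0,0,0]}
    - {"translation":[0.028,0,0],"turn":[0,0,0]}
    - {"translation":[0.036,0,0],"turn":[0,0,0]}
    - {"translation":[0.044,0,0],"turn":[0,0,0]}
    - {"translation":[0.05,0,0],"turn":[0,0,0]}

```text
clock: 7.55
ee_pos: [0.5133, -0.1746, 0.1827]
tool_rot: [-5.9, 89.9, -10.9]
force: [0.7, 0.4, 7.5]
gripper_width: 0.0255
```

Request:
servo_tool:
  moves:
    - {"translation":[0.004,0,0],"turn":[0,0,0]}
    - {"translation":[0.007,0,0],"turn":[0,0,0]}
    - {"translation":[0.007,0,0],"turn":[0,0,0]}

```text
clock: 7.92
ee_pos: [0.5131, -0.1745, 0.1775]
tool_rot: [-1.1, 90.0, -6.1]
force: [1.9, -0.3, 1.7]
gripper_width: 0.0254
```

```bash
python3 - <<'E'
from h import *
rel([.513,-.1738,.1725],-5)
s,ds=camera('side')
crop(s,220,60,340,220,3.5,'pics/s6.png')
E
```

```text
translation [ 0.0067  0.0009 -0.0002] turn [0.0002 0.0008 0.    ] | ee [ 0.5131 -0.1745  0.1775] zaxis yaw -4.99 down -1.0 F [ 1.87 -0.34  1.7 ] w 0.0254 t 7.925
M [[0.001, 0.087, 0.996], [-0.0, 0.996, -0.087], [-1.0, -0.0, 0.001]]
```

View pics/s6.png

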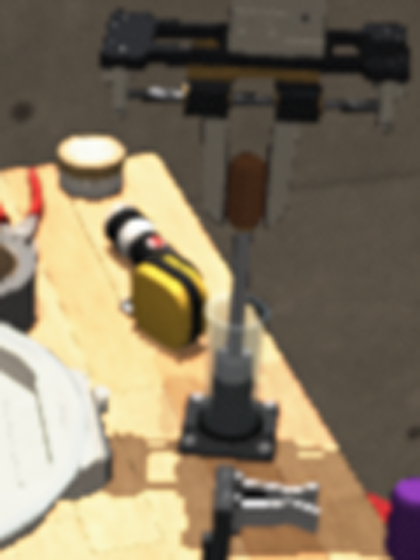

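Request:
servo_tool:
  moves:
    - {"translation":[0.003,0.0008,0],"turn":[0,0,0]}
    - {"translation":[0.005,0.0008,0],"turn":[0,0,0]}
    - {"translation":[0.006,0.0008,0],"turn":[0,0,0]}

```text
clock: 8.35
ee_pos: [0.5131, -0.1742, 0.1733]
tool_rot: [-33.0, 89.9, -38.0]
force: [0.8, -0.4, 5.7]
gripper_width: 0.0255
```

Request:
servo_tool:
  moves:
    - {"translation":[0.0015,0,0],"turn":[0,0,0]}
    - {"translation":[0.0025,0,0],"turn":[0,0,0]}

```text
clock: 8.6
ee_pos: [0.5135, -0.1743, 0.1724]
tool_rot: [-30.8, 89.9, -35.8]
force: [-0.7, 0.0, 21.7]
gripper_width: 0.0256
```

Request:
servo_tool:
  moves:
    - {"translation":[0.001,0,0],"turn":[0,0,0]}
    - {"translation":[0.001,0,0],"turn":[0,0,0]}

```text
clock: 8.85
ee_pos: [0.5137, -0.1743, 0.1723]
tool_rot: [-29.5, 89.8, -34.5]
force: [-2.0, -0.6, 22.5]
gripper_width: 0.0256
```

```bash
python3 - <<'E'
from h import *
rel([.513,-.1738,.1725],-5)
s,ds=camera('side')
crop(s,260,130,320,200,8,'pics/s7.png')
E
```

```text
translation [-0.0002  0.0005 -0.001 ] turn [-0.      0.003   0.0017] | ee [ 0.5137 -0.1743  0.1723] zaxis yaw -5.0 down -1.0 F [-1.99 -0.59 22.53] w 0.0256 t 8.85
M [[0.002, 0.087, 0.996], [-0.002, 0.996, -0.087], [-1.0, -0.001, 0.002]]
```

View pics/s7.png

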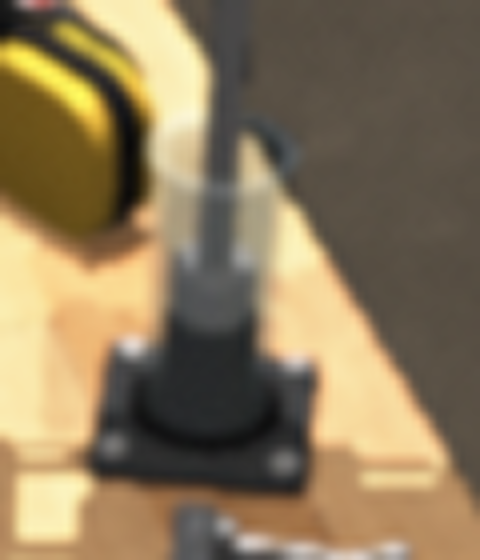

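Both bungs are home. The force jumped to 22 N at TCP z 0.172, which puts the foot at 46 mm as expected, and the picture shows the stack on the tube's floor (side (287,175)). I'll draw the rod out and carry it to a point in front of the clip's mouth.

Request:
servo_tool:
  moves:
    - {"translation":[-0.02,0,0],"turn":[0,0,0]}
    - {"translation":[-0.06,0,0],"turn":[0,0,0]}
    - {"translation":[-0.1,0,0],"turn":[0,0,0]}
    - {"translation":[-0.13,0,0],"turn":[0,0,0]}
    - {"translation":[-0.13,0,0],"turn":[0,0,0]}
    - {"translation":[-0.13,0,0],"turn":[0,0,0]}

```text
clock: 9.65
ee_pos: [0.5119, -0.1738, 0.2669]
tool_rot: [173.6, 89.9, 168.6]
force: [1.0, -0.4, -1.3]
gripper_width: 0.0256
```

```bash
python3 - <<'E'
from h import *
rel([.4549,.0254,.262],-5)
s,ds=camera('side')
crop(s,240,60,330,200,4,'pics/s8.png')
E
```

```text
translation [ 0.0068  0.258  -0.0988] turn [ 0.0001 -0.0025 -0.0003] | ee [ 0.5119 -0.1738  0.2669] zaxis yaw -5.0 down -1.0 F [ 1.03 -0.41 -1.34] w 0.0256 t 9.65
M [[-0.002, 0.087, 0.996], [0.0, 0.996, -0.087], [-1.0, 0.0, -0.002]]
```

View pics/s8.png

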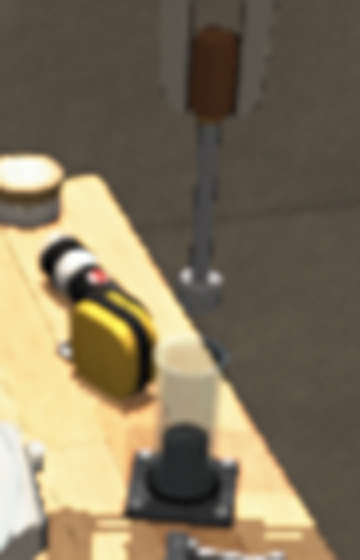

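The rod is out (foot at side (290,132)) and the bungs form one stack at the tube bottom (side (286,173)).

Request:
servo_tool:
  moves:
    - {"translation":[0,0.05,-0.02],"turn":[0,0,0]}
    - {"translation":[0,0.1,-0.04],"turn":[0,0,0]}
    - {"translation":[0,0.15,-0.06],"turn":[0,0,0]}
    - {"translation":[0,0.2,-0.08],"turn":[0,0,0]}
    - {"translation":[0,0.24,-0.093],"turn":[0,0,0]}
    - {"translation":[0,0.258,-0.0988],"turn":[0,0,0]}
    - {"translation":[0,0.258,-0.0988],"turn":[0,0,0]}
    - {"translation":[0.05,0.258,-0.0988],"turn":[0,0,0]}
    - {"translation":[0.1,0.258,-0.0988],"turn":[0,0,0]}
    - {"translation":[0.12,0.258,-0.0988],"turn":[0,0,0]}

```text
clock: 10.95
ee_pos: [0.4552, 0.0238, 0.1761]
tool_rot: [-163.2, 89.8, -168.2]
force: [0.1, 0.2, -1.4]
gripper_width: 0.0254
```

Request:
servo_tool:
  moves:
    - {"translation":[0,0,0],"turn":[0,0,0]}
    - {"translation":[0,0,0],"turn":[0,0,0]}

```text
clock: 11.2
ee_pos: [0.4566, 0.0252, 0.1788]
tool_rot: [5.2, 89.9, 0.1]
force: [0.4, -0.6, -1.4]
gripper_width: 0.0252
```

```bash
python3 - <<'E'
from h import *
rel([.4549,.0254,.1285],-5)
s,ds=camera('side')
crop(s,250,130,360,280,4,'pics/s9.png')
C=cloud('side',ds)
m=(np.hypot(C[...,0]-.4549,C[...,1]-.0254)<.022)
for z0 in np.arange(.01,.24,.015):
    P=C[m&(C[...,2]>z0)&(C[...,2]<=z0+.015)]
    if len(P)>2: print(round(z0,3),len(P),P.mean(0).round(4),np.ptp(P[:,0]).round(4))
t,dt=camera('top'); crop(t,200,170,300,250,6,'pics/t9.png')
E
```

```text
translation [ 0.0671  0.0001 -0.0023] turn [-0.0005  0.0016 -0.0001] | ee [0.4566 0.0252 0.1788] zaxis yaw -5.02 down -1.0 F [ 0.4  -0.61 -1.38] w 0.0252 t 11.2
M [[0.001, 0.088, 0.996], [0.0, 0.996, -0.088], [-1.0, 0.0, 0.001]]
0.055 69 [0.4586 0.0336 0.0634] 0.0257
0.07 78 [0.4572 0.0281 0.074 ] 0.0241
0.085 30 [0.4571 0.0288 0.0922] 0.0114
0.1 33 [0.4579 0.0289 0.1067] 0.0113
0.115 36 [0.4578 0.0286 0.122 ] 0.011
0.13 35 [0.4575 0.0286 0.1374] 0.0112
0.145 37 [0.4571 0.0285 0.152 ] 0.0113
0.16 33 [0.458  0.0288 0.1667] 0.0127
0.175 87 [0.4562 0.0339 0.1846] 0.039
0.19 132 [0.4553 0.034  0.1975] 0.0405
0.205 145 [0.4558 0.0337 0.2128] 0.0402
0.22 133 [0.4543 0.0297 0.2252] 0.0406
0.235 61 [0.4503 0.0328 0.2428] 0.0412
```

View pics/s9.png

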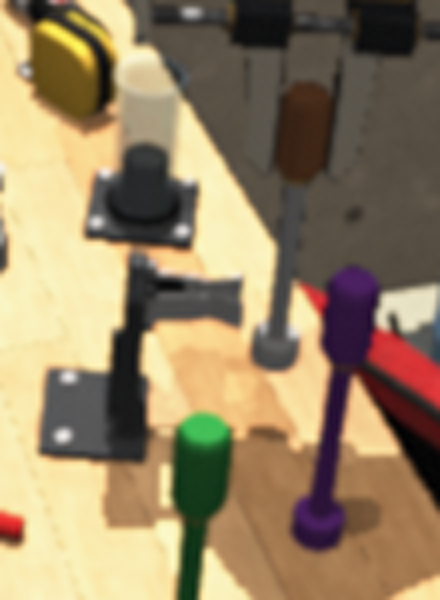

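View pics/t9.png

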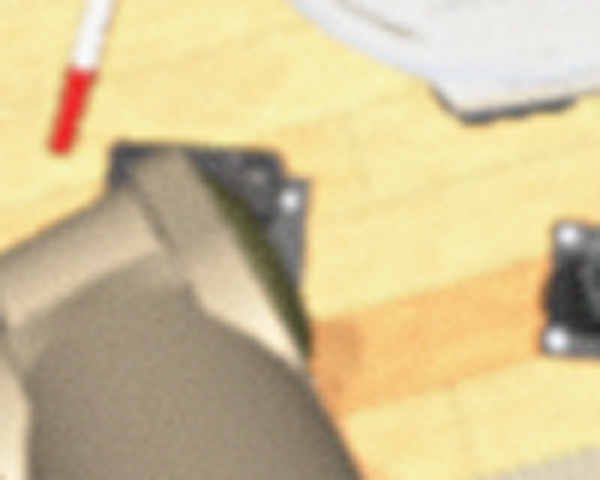

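Shaft axis is at about (0.457, 0.024) against a clip centre line of y≈0.025 there, so it's aligned with the mouth. The jaws are at side (300,204), the foot at (318,217). Lowering until the foot is about 3 mm above the bench.

Request:
servo_tool:
  moves:
    - {"translation":[0.03,0,-0.001],"turn":[0,0,0]}
    - {"translation":[0.055,0,-0.001],"turn":[0,0,0]}
    - {"translation":[0.066,0,-0.001],"turn":[0,0,0]}
    - {"translation":[0.066,0,-0.001],"turn":[0,0,0]}

```text
clock: 11.8
ee_pos: [0.4552, 0.0254, 0.1286]
tool_rot: [-105.5, 90.0, -110.5]
force: [1.0, 0.5, -2.2]
gripper_width: 0.0254
```

```bash
python3 - <<'E'
from h import *
rel([.4992,.0215,.1285],-5)
s,ds=camera('side')
crop(s,250,130,360,280,4,'pics/s10.png')
E
```

```text
translation [ 0.0002 -0.0001  0.0589] turn [ 0.0005 -0.      0.0002] | ee [0.4552 0.0254 0.1286] zaxis yaw -4.98 down -1.0 F [ 0.97  0.48 -2.18] w 0.0254 t 11.8
M [[-0.0, 0.087, 0.996], [-0.0, 0.996, -0.087], [-1.0, -0.0, -0.0]]
```

View pics/s10.png

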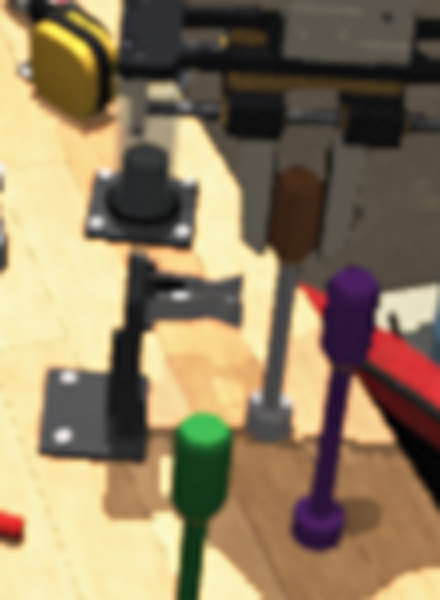

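Request:
servo_tool:
  moves:
    - {"translation":[0,0,0.015],"turn":[0,0,0]}
    - {"translation":[0,0,0.03],"turn":[0,0,0]}
    - {"translation":[0,0,0.036],"turn":[0,0,0]}
    - {"translation":[0,0,0.036],"turn":[0,0,0]}

```text
clock: 12.35
ee_pos: [0.4823, 0.0229, 0.1284]
tool_rot: [81.0, 90.0, 76.0]
force: [-0.0, -0.7, -2.0]
gripper_width: 0.0257
```

Request:
servo_tool:
  moves:
    - {"translation":[0,0,0.004],"turn":[0,0,0]}
    - {"translation":[0,0,0.008],"turn":[0,0,0]}
    - {"translation":[0,0,0.01],"turn":[0,0,0]}

```text
clock: 12.72
ee_pos: [0.4877, 0.0221, 0.128]
tool_rot: [-159.7, 89.8, -164.7]
force: [-5.9, 1.0, -1.4]
gripper_width: 0.0254
```

```bash
python3 - <<'E'
from h import *
rel([.4992,.0215,.1285],-5)
s,ds=camera('side')
crop(s,250,130,360,280,4,'pics/s11.png')
E
```

```text
translation [-0.0007  0.0006  0.0154] turn [ 0.0003 -0.0044  0.0016] | ee [0.4877 0.0221 0.128 ] zaxis yaw -4.99 down -1.0 F [-5.88  0.97 -1.37] w 0.0254 t 12.725
M [[-0.004, 0.087, 0.996], [-0.001, 0.996, -0.087], [-1.0, -0.001, -0.003]]
```

View pics/s11.png

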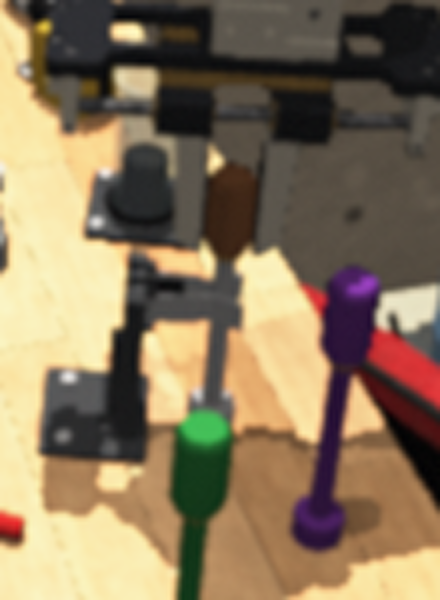

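The jaws are opening on the shaft (side (303,205)) at about 6 N, and the rod looks upright. I'll keep pushing.

Request:
servo_tool:
  moves:
    - {"translation":[0,0,0.004],"turn":[0,0,0]}
    - {"translation":[0,0,0.008],"turn":[0,0,0]}
    - {"translation":[0,0,0.01],"turn":[0,0,0]}

```text
clock: 13.15
ee_pos: [0.4966, 0.0217, 0.1283]
tool_rot: [-162.2, 90.0, -167.1]
force: [-1.8, -0.5, -2.8]
gripper_width: 0.0254
```

Request:
servo_tool:
  moves:
    - {"translation":[0,0,0.003],"turn":[0,0,0]}
    - {"translation":[0,0,0.005],"turn":[0,0,0]}
    - {"translation":[0,0,0.005],"turn":[0,0,0]}

```text
clock: 13.52
ee_pos: [0.5012, 0.0213, 0.1286]
tool_rot: [1.7, 90.0, -3.3]
force: [0.2, -2.2, -1.4]
gripper_width: 0.025
```

```bash
cat > look.py <<'E'
from h import *
import sys
rel([.4992,.0215,.1285],-5)
s,ds=camera('side')
crop(s,250,130,360,280,4,f'pics/{sys.argv[1]}.png')
C=cloud('side',ds)
m=(np.hypot(C[...,0]-.4997,C[...,1]-.0215)<.02)
for z0 in np.arange(.03,.20,.01):
    P=C[m&(C[...,2]>z0)&(C[...,2]<=z0+.01)]
    if len(P)>2: print(round(z0,3),len(P),P.mean(0).round(4),np.ptp(P[:,0]).round(4))
E
python3 look.py s12
```

```text
translation [ 0.0001  0.0001 -0.0027] turn [-0.0002  0.0009 -0.    ] | ee [0.5012 0.0213 0.1286] zaxis yaw -5.01 down -1.0 F [ 0.18 -2.19 -1.4 ] w 0.025 t 13.525
M [[0.001, 0.087, 0.996], [-0.0, 0.996, -0.087], [-1.0, 0.0, 0.001]]
0.03 18 [0.5016 0.0247 0.0348] 0.0091
0.04 18 [0.5021 0.0247 0.045 ] 0.0108
0.05 24 [0.5018 0.0239 0.0546] 0.0111
0.06 17 [0.5016 0.0246 0.0653] 0.0089
0.07 18 [0.5013 0.0245 0.0747] 0.011
0.08 46 [0.4993 0.0281 0.0868] 0.0347
0.09 104 [0.4995 0.0237 0.096 ] 0.0369
0.1 49 [0.5034 0.0237 0.1024] 0.0347
0.11 24 [0.5019 0.0246 0.1148] 0.0105
0.12 14 [0.5009 0.0278 0.1253] 0.0197
0.13 61 [0.502  0.0296 0.1351] 0.0364
0.14 74 [0.4999 0.03   0.1447] 0.0347
0.15 73 [0.5005 0.0301 0.1551] 0.0359
0.16 80 [0.4995 0.0295 0.1653] 0.0354
0.17 90 [0.5008 0.0246 0.1732] 0.0358
0.18 30 [0.4953 0.0279 0.1857] 0.0358
0.19 26 [0.4943 0.0278 0.1953] 0.0369
```

View pics/s12.png

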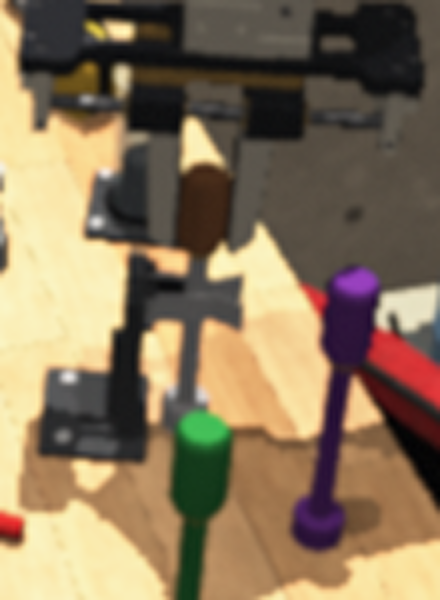

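Request:
servo_tool:
  moves:
    - {"translation":[0,0,0.002],"turn":[0,0,0]}
    - {"translation":[0,0,0.002],"turn":[0,0,0]}

```text
clock: 13.82
ee_pos: [0.5015, 0.0212, 0.1284]
tool_rot: [-158.9, 89.9, -163.9]
force: [-4.1, -0.7, 2.2]
gripper_width: 0.0258
```

Request:
servo_tool:
  moves:
    - {"translation":[0.0015,0,-0.001],"turn":[0,0,0]}
    - {"translation":[0.002,0,-0.001],"turn":[0,0,0]}

```text
clock: 14.08
ee_pos: [0.5014, 0.0214, 0.1269]
tool_rot: [-79.9, 90.0, -84.9]
force: [-2.5, -2.2, 1.2]
gripper_width: 0.0252
```

The stop is felt (−4 N) and the foot is down to the bench, so I'll release.

Request:
servo_tool:
  moves:
    - {"translation":[0,0,0],"turn":[0,0,0]}
    - {"translation":[0,0,0],"turn":[0,0,0]}
    - {"translation":[0,0,0],"turn":[0,0,0]}
    - {"translation":[0,0,0],"turn":[0,0,0]}
  jaw: 0.35

```text
clock: 14.58
ee_pos: [0.5016, 0.0215, 0.127]
tool_rot: [31.4, 90.0, 26.4]
force: [-0.0, 0.0, -0.2]
gripper_width: 0.0585
```

Request:
servo_tool:
  moves:
    - {"translation":[-0.03,0,0],"turn":[0,0,0]}
    - {"translation":[-0.09,0,0],"turn":[0,0,0]}
    - {"translation":[-0.16,0,0],"turn":[0,0,0]}
    - {"translation":[-0.22,0,0],"turn":[0,0,0]}
    - {"translation":[-0.22,-0.08,0],"turn":[0,0,0]}
    - {"translation":[-0.22,-0.16,0],"turn":[0,0,0]}
    - {"translation":[-0.22,-0.24,0],"turn":[0,0,0]}
    - {"translation":[-0.22,-0.32,0],"turn":[0,0,0]}
    - {"translation":[-0.22,-0.4,0],"turn":[0,0,0]}
    - {"translation":[-0.22,-0.4,0],"turn":[0,0,0]}

```text
clock: 15.82
ee_pos: [0.4738, -0.2825, 0.2914]
tool_rot: [-122.9, 89.9, -128.3]
force: [0.4, 0.8, 0.1]
gripper_width: 0.0605
```

```bash
python3 look.py s13; python3 - <<'E'
from h import *
t,d=camera('top'); C=cloud('top',d); crop(t,130,130,330,260,4,'pics/t13.png')
m=(np.hypot(C[...,0]-.5,C[...,1]-.02)<.03)&(C[...,2]>.16)&(C[...,2]<.18); print(m.sum(),C[m].mean(0))
s,_=camera('side'); crop(s,0,0,512,384,1.5,'pics/sf.png')
E
```

```text
translation [ 0.2167  0.407  -0.0045] turn [-0.0096 -0.001   0.0015] | ee [ 0.4738 -0.2825  0.2914] zaxis yaw -5.43 down -1.0 F [0.45 0.85 0.11] w 0.0605 t 15.825
M [[-0.001, 0.095, 0.996], [-0.001, 0.996, -0.095], [-1.0, -0.001, -0.001]]
0.03 22 [0.5014 0.0239 0.0353] 0.0109
0.04 17 [0.501  0.0238 0.0453] 0.0113
0.05 23 [0.5021 0.0243 0.0553] 0.0109
0.06 17 [0.5014 0.0244 0.0654] 0.0089
0.07 20 [0.5011 0.0238 0.0745] 0.0111
0.08 42 [0.4993 0.0284 0.0866] 0.0348
0.09 112 [0.5008 0.0241 0.0961] 0.0355
0.1 43 [0.5027 0.0224 0.1032] 0.0293
0.11 21 [0.5021 0.0235 0.115 ] 0.0105
0.12 15 [0.5028 0.0282 0.1263] 0.0139
0.13 45 [0.5022 0.0289 0.1352] 0.024
0.14 50 [0.5025 0.029  0.1452] 0.0248
0.15 51 [0.503  0.0287 0.1551] 0.0246
0.16 66 [0.5027 0.0264 0.1657] 0.0243
0.17 50 [0.5009 0.0213 0.1712] 0.0205
71 [0.50035702 0.02084385 0.16819929]
```

View pics/sf.png

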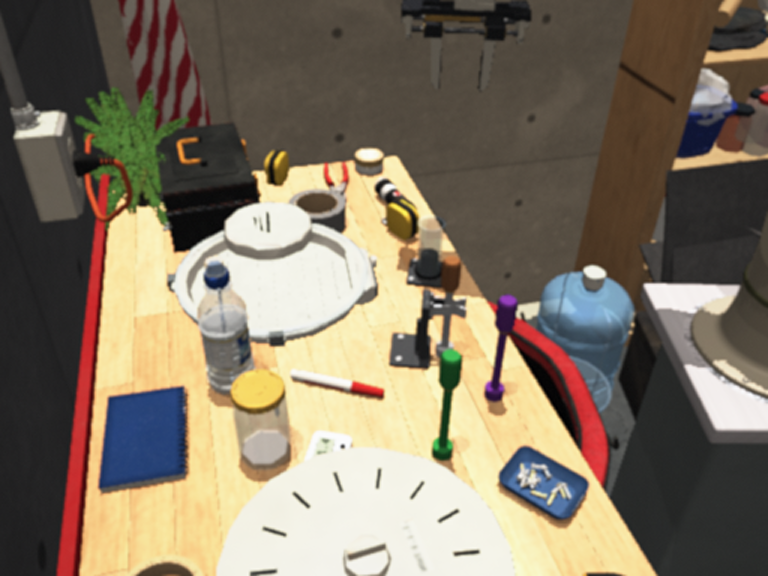

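View pics/t13.png

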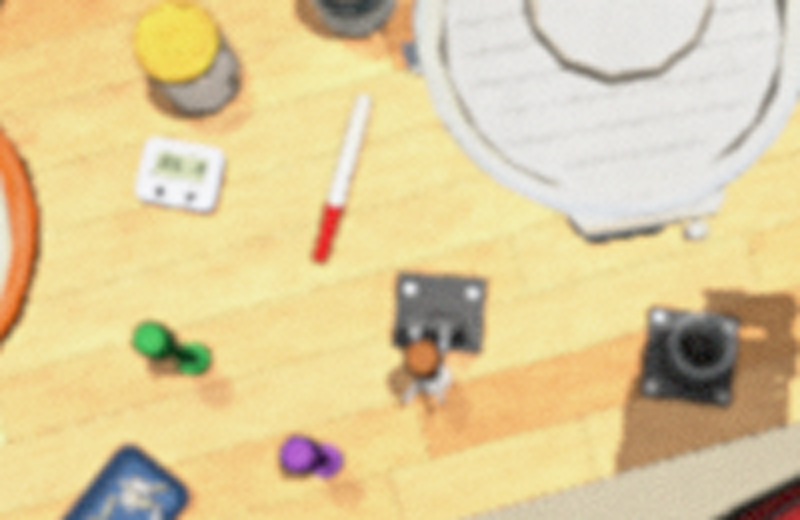

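View pics/s13.png

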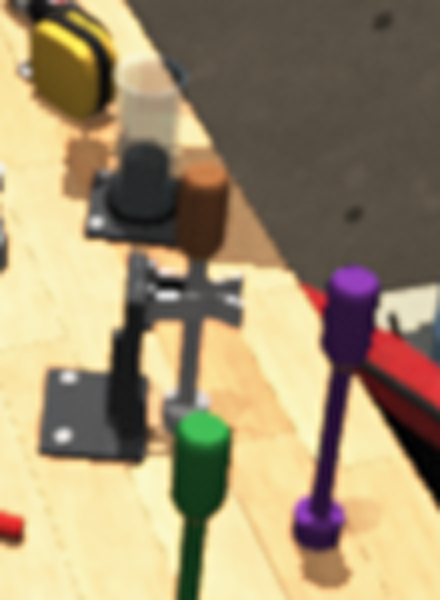

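```bash
python3 - <<'E'
from h import *
t,d=camera('top'); C=cloud('top',d)
m=(np.hypot(C[...,0]-.513,C[...,1]+.1738)<.03)&(C[...,2]>.02)&(C[...,2]<.09)
s=np.zeros(m.shape,bool)
for v in range(200,235):
  for u in range(285,325):
    q=onz('top',u,v,.105)
    s[v,u]=np.hypot(q[0]-.513,q[1]+.1738)<.013
P=C[s][:,2]; print(np.percentile(P,[10,25,50,75,90]).round(4),len(P))
hand_in()
E
```

```text
[0.0413 0.0433 0.0459 0.0481 0.0689] 66
the job is handed in; nothing more can be done
```

The job is done and handed in at about 16 s of the 58 s. I pushed both bungs home with the brown-handled rod, drew it out, snapped it into the clip and backed the arm well clear. The hand-in reported no verdict.

**Bungs:** On bottoming, the push force rose to 22 N with the foot 46 mm above the bench, as expected. The last look put the upper bung's top at 45.9 mm (median depth), against the 46 mm it should be.

**Rod in the clip:** The push force rose to about 6 N and then dropped away as the shaft passed the jaws, and I then felt the stop behind the seat. After release the rod stands about 1–2 mm from my estimate of the seat. It leans about 0.01 rad, and its foot is on the bench.

**Other things on the bench:** I judged the bystanders unmoved from the pictures by eye and did not measure them. All force readings stayed within the limits.

**Disagreement:** The two cameras differed by about 1.5 mm in the y position of the tube. That is within the calibration error, and it did not affect the fit.

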